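# Hold a plate incubator's sprung lid just under its balance point

## Task

A colleague is about to adjust the springs of the plate incubator's lid and needs it held for him. First take the timer off the lid and set it down gently, face up, on the bench beside the incubator; then raise the lid, which has a bar at its front, until it is a little past its balance point and the springs would carry it, ease it back down, and finish while still holding it with the gripper just below the balance point, at most about 15 degrees under it, quite still, nothing else propping it. Never let the lid run away to its stop or slam, and leave the flask, tip box and bottle where they are.

Things in the scene. Friction and masses are not known exactly. Their poses are not given: they have to be found in the camera images.
- incubator: bench-top microplate incubator, off-white, fixed, 260 mm deep (x) by 280 mm wide (y). Origin: centre of its underside, on the bench; x points from its front (dark sloping control fascia, towards the robot) to the hinge at its back, z up. The shut lid's flat top is 119 mm above the bench; below the lid's bar there is free space down to the fascia, at most 76 mm above the bench.
- lid (a joint): the lid's opening angle, rad: 0 shut (level), stop at 1.70. Flat panel 272 mm wide, 191 deep, 18 thick, off-white frame, dark window, 0.9 kg, on two spring hinges at its back. Balance point 0.95: below, it falls shut by itself (1.4 N at the bar when shut, fading to 0 at the balance point); above, the springs throw it open (0.45 N at the bar at 1.1). Hardly any friction: it stays nowhere between.
- lid_handle (a point): middle of the steel bar at the lid's front: round, 12 mm diameter, along the incubator's y, 105 mm clear between its posts, centre line 45 mm ahead of the panel's edge, in the panel's plane, 250 mm from the hinge axis. Height above the bench: 110 mm shut, 300 mm at 0.86 rad, 313 mm at 0.95, 333 mm at 1.1. The point's axes turn with the lid. The bar can turn between the finger pads.
- lid_hinge (a point): middle of the lid's hinge axis, which runs along the incubator's y axis: 115 mm behind the incubator's origin along its x, 110 mm above the bench. It turns with the lid.
- timer: white digital bench timer lying flat on the lid at the start, 52 mm (its x) by 95 mm (its y) by 24 mm high, about 0.11 kg, grey display and five round grey buttons on its face. Origin: centre of its underside; z up.
- flask: culture flask lying flat, clear plastic with a screw cap, 153 mm (its x, cap at +x) by 84 mm by 36 mm high; a bystander beside the incubator. Origin: underside, under the middle of its length within 10 mm.
- tipbox: pipette-tip box, grey with a white lid, 122 mm (x) by 84 mm (y) by 67 mm high; a bystander beside the incubator. Origin: centre of its underside.
- bottle: amber screw-cap bottle, 72 mm diameter, 165 mm high, standing; a bystander beside the incubator. Origin: centre of its underside.
Things that resemble listed ones, but are neither listed nor needed, are in the scene too. Of the things shaped like the timer, the white one is meant.

How it is judged:
By the outcome, as a careful person would: the job done as asked, in the order asked, and still so for the second after the job is handed in, while the arm keeps its last pose, push and grip.
It also fails if it takes over 58 s, if anything falls off the work surface, if the arm or the gripper's body presses on something with over 40 N, if the wrist force passes 120 N, or if a joint passes its speed limit or range.

## Robot

A 6-joint arm with a two-finger parallel gripper is mounted at the origin on the work surface. World frame = base frame: x ahead of the robot, y to its left, z up, the work surface at z = 0. Lengths are in m, angles in rad, forces in N, time in s.
With the tool pointing down it reaches from about 0.3 to 1 m from the base axis. Payload 5.1 kg.
Tool frame: the origin (TCP) lies midway between the tips of the shut fingers; the grasp point (between the pads) lies 19 mm behind it (manip.grip_point_offset is the distance from the TCP to the grasp point, in m); z points along the fingers, y is the line along which they close (so a half turn about z gives the same grasp; the last joint's range is limited). The gripper opens to 95 mm and grips with 3 to 60 N. Pads are 20 mm wide; open, the fingers measure 119 mm over their backs; the gripper's body (75 mm by 180 mm) begins 59 mm behind the grasp point.
Start: joints at [-1.285, 0.124, 1.65, -0, 1.367, -0.083], TCP at [0.234, -0.606, 0.215] pointing down, gripper open.
Joint ranges: [-2.61, 2.61], [-1.02, 2.33], [0.03, 2.71], [-1.35, 4.49], [0.32, 2.68], [-2.91, 2.91]. Speed limits (rad/s): [2.57, 2.57, 3.14, 3.14, 3.14, 3.14].

## Interface

Orientations are given as a 3x3 rotation matrix whose columns are the frame's x, y, z axes.
In Python, from cell import manip gives the robot as it stands. The module is installed in compiled form; this text tells all that it offers. Calls block until the motion is done:
- manip.movep(position, orientation): joint-space move of the TCP to a pose.
- manip.move_linear(position, attitude=None, v=0.15, stop_force=None): straight line of the TCP; attitude=None keeps the orientation; v is the mean speed in m/s. With stop_force (N) it stops when the force on the tool has changed by that much, and returns True; else False.
- manip.goto_joints(angles): joint-space move.
- manip.open() and manip.grab(grasp_force=None): open the fingers fully, or close them until they stop; grasp_force is the grip in N (None keeps the last).
- manip.pause(seconds).
- manip.ik(position, orientation): joint angles nearest the present ones, or None.
- manip.observe(): the state.
- manip.get_image(name): name is "side" or "top"; returns a dict with "color" (400x640x3 uint8, red, green, blue), "fx", "fy", "cx", "cy" (pixels), "extrinsics" (4x4, takes a point from camera to world coordinates). Camera axes: x right, y up, looking along -z (the intrinsics and any distortion apply to the point x, -y, -z); pixel columns grow to the right and rows downward; lengths in m; the calibration is good to about 2 mm. A picture is of the moment at which its call begins. There is no depth.
A pose or a line that the arm cannot do raises manip.IKError and nothing moves.
- manip.close_job(): hands the job in; it is judged then, once.
The state is a dict: "time_s": time; "qpos": joint angles; "qvel": joint speeds; "joint_torque": joint torques, N m; "tool_pos": TCP position; "tcp_rot": TCP orientation; "force": force on the tool from outside, world axes, zero at the start; "ft_torque": the same for the moment, N m; "grip_width": finger opening in m; "gripper_force": force on a finger pad.
Only numpy, scipy, OpenCV 4.12 (cv2) and the standard library are available. Lean on these libraries where they do the work, as an engineer would, in place of code of your own. Each camera call takes 0.05 s, during which the arm holds its last target. There are 200 camera calls.

## Working session

There is one attempt and no reset: what is moved stays moved. The work goes in short steps, each a Python script; the robot and the scene stay as the last script left them, time stands still between calls to the robot, and variables do not carry over. Pictures are saved under pics/ and viewed, at most 10 in all, crops included, and the job is handed in when it is done.

```bash
mkdir -p pics; ls
python3 - <<'E'
from cell import manip
import cv2,numpy as np
for n in("side","top"):
    d=manip.get_image(n); cv2.imwrite(f"pics/{n}0.png",d["color"][:,:,::-1])
    print(n,{k:(np.round(v,4).tolist()) for k,v in d.items() if k!="color"})
print(manip.observe(),manip.grip_point_offset)
E
```

```text
pics
side {'fx': 367.896, 'fy': 367.896, 'cx': 323.4186, 'cy': 200.1617, 'extrinsics': [[0.9357, 0.2643, -0.2335, 0.4395], [-0.3527, 0.6926, -0.6292, -0.4754], [-0.0046, 0.6711, 0.7413, 0.692], [0.0, 0.0, 0.0, 1.0]]}
top {'fx': 441.6274, 'fy': 441.6274, 'cx': 321.1815, 'cy': 198.7548, 'extrinsics': [[-0.005, 0.9792, -0.2027, 0.3961], [-1.0, -0.0043, 0.0037, 0.0305], [0.0027, 0.2027, 0.9792, 1.1847], [0.0, 0.0, 0.0, 1.0]]}
{'time_s': 0.1, 'qpos': array([-1.28461769e+00,  1.24438281e-01,  1.65153076e+00, -4.80161402e-06,
        1.36751342e+00, -8.25685476e-02]), 'qvel': array([ 0.00179279, -0.00088614, -0.00326059,  0.00069255, -0.00150775,
        0.00013512]), 'joint_torque': array([ 8.26712949e-04, -4.18879008e+01, -3.61098433e+01,  7.77945668e-02,
        4.61732852e-02, -7.76760544e-05]), 'tool_pos': array([ 0.23411601, -0.60574869,  0.21351497]), 'tcp_rot': array([[ 9.32779341e-01,  3.60447516e-01, -5.37982007e-04],
       [ 3.60447886e-01, -9.32777594e-01,  1.81162036e-03],
       [ 1.51176499e-04, -1.88375653e-03, -9.99998214e-01]]), 'force': array([ 0.61958807, -0.24011186, -0.0795818 ]), 'ft_torque': array([-0.00965936,  0.01803117,  0.0105033 ]), 'gripper_force': 0.0, 'grip_width': 0.09509588691906588} 0.0188
```

View pics/side0.png

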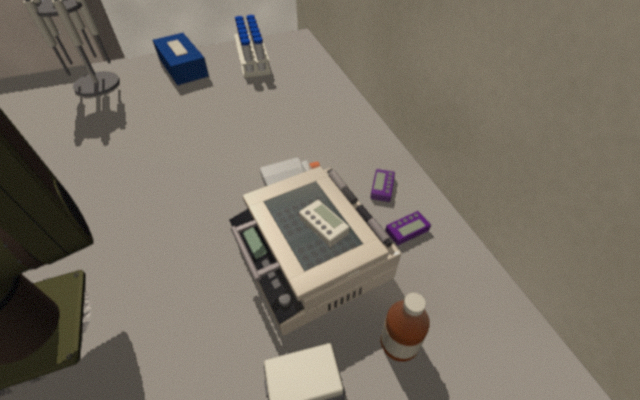

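View pics/top0.png

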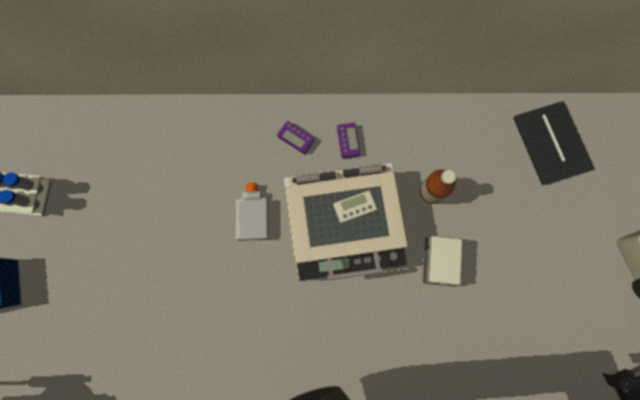

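The top view shows the incubator at about (347,222). Three things look like the timer: the white one on the lid at (355,207) and purple ones at (296,137) and (348,140). In the side view they are at (326,220), (408,227) and (383,184). I choose the white one. The flask is at (252,215), the tip box at (444,260) and the bottle at (438,186). Next I check the choice in enlarged crops.

Run:
```python
import cv2
t=cv2.imread("pics/top0.png")[150:290,270:430]; cv2.imwrite("pics/topc.png",cv2.resize(t,None,fx=4,fy=4,interpolation=cv2.INTER_CUBIC))
t=cv2.imread("pics/side0.png")[155:335,220:420]; cv2.imwrite("pics/sidec.png",cv2.resize(t,None,fx=3.2,fy=3.2,interpolation=cv2.INTER_CUBIC))
```

```text
(no output)
```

View pics/topc.png

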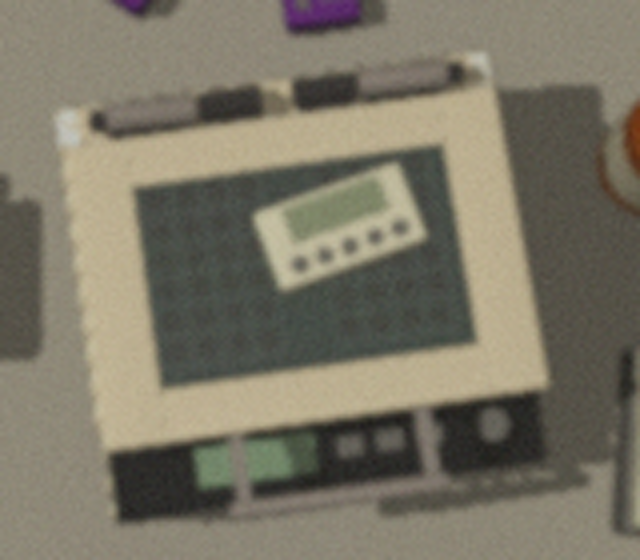

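View pics/sidec.png

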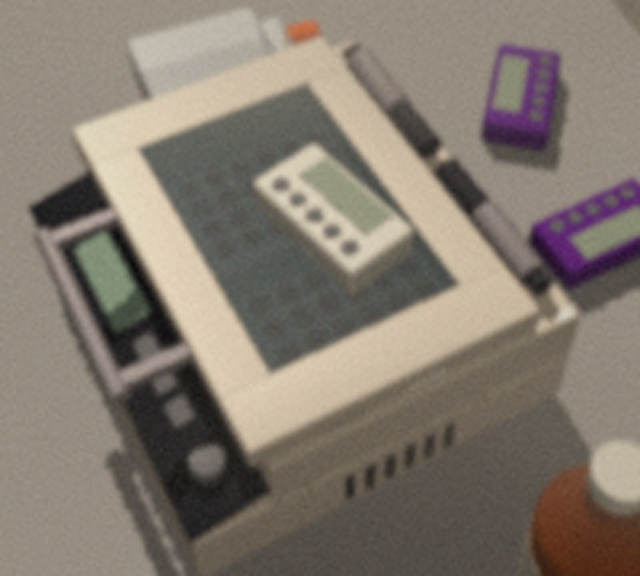

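The crops confirm the choice. The white timer has a grey display and five buttons, with its face corners in the top crop at (253,213), (402,162), (427,240) and (284,291). The bar runs (232,510)-(435,483) in the top crop and (45,232)-(118,385) in the side crop.

```bash
cat > h.py <<'E'
from cell import manip
import numpy as np
C={"side":(367.896,323.4186,200.1617,[[0.9357,0.2643,-0.2335,0.4395],[-0.3527,0.6926,-0.6292,-0.4754],[-0.0046,0.6711,0.7413,0.692]]),
"top":(441.6274,321.1815,198.7548,[[-0.005,0.9792,-0.2027,0.3961],[-1.0,-0.0043,0.0037,0.0305],[0.0027,0.2027,0.9792,1.1847]])}
def ray(n,u,v):
    f,cx,cy,E=C[n];E=np.array(E);d=E[:,:3]@[(u-cx)/f,-(v-cy)/f,-1];return E[:,3],d/np.linalg.norm(d)
def tri(t,s):
    A=np.zeros((3,3));b=np.zeros(3);R=[ray("top",*t),ray("side",*s)]
    for o,d in R: P=np.eye(3)-np.outer(d,d);A+=P;b+=P@o
    p=np.linalg.solve(A,b);return p,sum(np.linalg.norm(np.cross(p-o,d)) for o,d in R)
def onz(n,u,v,z): o,d=ray(n,u,v);return o+d*(z-o[2])/d[2]
tc=lambda u,v:((u+.5)/4-.5+270,(v+.5)/4-.5+150)
sc=lambda u,v:((u+.5)/3.2-.5+220,(v+.5)/3.2-.5+155)
E
python3 - <<'E'
from h import *
np.set_printoptions(precision=4,suppress=True)
for n,t,s in [("T dl",(253,213),(318,145)),("T dr",(402,162),(412,230)),("T br",(427,240),(350,275)),("T bl",(284,291),(255,183)),
 ("L fl",(105,450),(75,130)),("L fr",(548,385),(252,452)),("L br",(490,65),(540,310)),("L bl",(65,125),(325,40)),("bar l",(232,512),(42,232)),("bar r",(437,485),(118,387))]:
    print(n,*tri(tc(*t),sc(*s)), onz("top",*tc(*t),.143 if n[0]=="T" else .119 if n[0]=="L" else .11))
for n,p in [("flask front-l",(236,240)),("flask fr",(267,239)),("inc front-l bottom",(300,279)),("cand",(255,268)),("tip",(425,283)),("bench corner l",(287,180))]: print(n,onz("top",*p,0.0))
E
```

```text
T dl [ 0.6041 -0.0018  0.1383] 0.0032710371115048887 [ 0.6015 -0.0015  0.143 ]
T dr [ 0.6317 -0.0915  0.1464] 0.00011759903252692177 [ 0.6325 -0.092   0.143 ]
T br [ 0.5859 -0.1059  0.1421] 0.0023185818681443924 [ 0.5845 -0.1056  0.143 ]
T bl [ 0.5562 -0.0197  0.1408] 0.003553993188784858 [ 0.5541 -0.0195  0.143 ]
L fl [0.4638 0.088  0.1159] 0.002942222125940387 [0.4621 0.0878 0.119 ]
L fr [ 0.5013 -0.1792  0.1185] 0.0030452730315047942 [ 0.4997 -0.1791  0.119 ]
L br [ 0.6954 -0.1509  0.115 ] 0.01132458802533497 [ 0.7    -0.1516  0.119 ]
L bl [0.6588 0.115  0.1127] 0.010143592275371626 [0.6625 0.114  0.119 ]
bar l [0.4264 0.0121 0.1135] 0.002092576115586346 [0.4255 0.012  0.11  ]
bar r [ 0.4432 -0.1111  0.1116] 0.00479178251285833 [ 0.4409 -0.1114  0.11  ]
flask front-l [0.5292 0.2554 0.    ]
flask fr [0.5315 0.1722 0.    ]
inc front-l bottom [0.4253 0.083  0.    ]
cand [0.4546 0.2025 0.    ]
tip [ 0.4133 -0.2466  0.    ]
bench corner l [0.6947 0.1202 0.    ]
```

Triangulated heights agree with the text: timer top at about 0.142, bar at about 0.112. The incubator yaw is about 0.137. Next I check IK for everything, then pick up the timer.

```bash
cat >> h.py <<'E'
yaw=.137;X=np.array([np.cos(yaw),np.sin(yaw),0]);Z=np.array([0,0,1.])
hinge=np.array([.683,-.0165,.110]);off=manip.grip_point_offset
def down(a,s=1):
    z=-Z;y=s*np.array([np.cos(a),np.sin(a),0]);return np.column_stack([np.cross(y,z),y,z])
def lidR(a,s=1):
    z=np.cos(a)*X-np.sin(a)*Z;y=s*(np.sin(a)*X+np.cos(a)*Z);return np.column_stack([np.cross(y,z),y,z])
def bar(th): return hinge+.25*(-np.cos(th)*X+np.sin(th)*Z)
def tcp(th,a,s=1,back=0): R=lidR(a,s);return bar(th)+R[:,2]*(off-back),R
def st():
    o=manip.observe();print("t%.2f"%o["time_s"],o["tool_pos"].round(4),"F",o["force"].round(2),"w%.4f g%.1f"%(o["grip_width"],o["gripper_force"]));return o
E
python3 - <<'E'
from h import *
np.set_printoptions(precision=2,suppress=True)
for s in(1,-1):
    print(s,manip.ik([.594,-.0547,.123],down(.32,s)),manip.ik([.445,.185,.003],down(0,s)),manip.ik([.445,.185,.2],down(0,s)))
    for a in(.6,.8,1.0,1.2): print(a,[None if (q:=manip.ik(*tcp(t,a,s,b))) is None else q for t,b in((0,.1),(0,0),(.5,0),(1.05,0))])
E
```

```text
1 [-0.18  0.08  1.86 -0.    1.2  -0.5 ] [ 0.28 -0.01  2.18 -0.    0.97  0.28] [ 0.28 -0.25  2.03 -0.    1.36  0.28]
0.6 [None, None, array([-0.52, -0.9 ,  2.6 ,  0.81,  0.77, -1.06]), array([-0.35, -0.63,  2.31,  0.67,  0.67, -0.85])]
0.8 [None, array([-0.51, -0.76,  2.67,  0.71,  0.7 , -1.08]), array([-0.44, -0.79,  2.48,  0.54,  0.85, -0.82]), array([-0.3 , -0.55,  2.19,  0.42,  0.82, -0.62])]
1.0 [array([-0.54, -0.96,  2.56,  0.39,  1.11, -0.77]), array([-0.42, -0.64,  2.55,  0.42,  0.78, -0.79]), array([-0.37, -0.67,  2.37,  0.33,  0.96, -0.63]), array([-0.26, -0.45,  2.07,  0.25,  1.  , -0.47])]
1.2 [array([-0.4 , -0.73,  2.4 ,  0.2 ,  1.16, -0.59]), array([-0.34, -0.51,  2.44,  0.22,  0.9 , -0.59]), array([-0.31, -0.54,  2.25,  0.18,  1.1 , -0.5 ]), array([-0.22, -0.34,  1.95,  0.14,  1.18, -0.38])]
-1 [-0.18  0.08  1.86 -0.    1.2   2.64] [ 0.28 -0.01  2.18 -0.    0.97 -2.86] [ 0.28 -0.25  2.03 -0.    1.36 -2.86]
0.6 [None, None, array([-0.52, -0.9 ,  2.6 ,  0.81,  0.77,  2.08]), array([-0.35, -0.63,  2.31,  0.67,  0.67,  2.3 ])]
0.8 [None, array([-0.51, -0.76,  2.67,  0.71,  0.7 ,  2.06]), array([-0.44, -0.79,  2.48,  0.54,  0.85,  2.33]), array([-0.3 , -0.55,  2.19,  0.42,  0.82,  2.52])]
1.0 [array([-0.54, -0.96,  2.56,  0.39,  1.11,  2.37]), array([-0.42, -0.64,  2.55,  0.42,  0.78,  2.35]), array([-0.37, -0.67,  2.37,  0.33,  0.96,  2.51]), array([-0.26, -0.45,  2.07,  0.25,  1.  ,  2.67])]
1.2 [array([-0.4 , -0.73,  2.4 ,  0.2 ,  1.16,  2.55]), array([-0.34, -0.51,  2.44,  0.22,  0.9 ,  2.55]), array([-0.31, -0.54,  2.25,  0.18,  1.1 ,  2.65]), array([-0.22, -0.34,  1.95,  0.14,  1.18,  2.76])]
```

Run:
```python
from h import *
R=down(.32)
for b in(.05,.07,.09): print(b,[manip.ik(*tcp(0,a,1,b)) is not None for a in(.85,.9,.95)])
manip.movep([.594,-.0547,.23],R); st()
manip.move_linear([.594,-.0547,.145],v=.15)
print(manip.move_linear([.594,-.0547,.123],v=.05,stop_force=4)); st()
manip.grab(8); st()
manip.move_linear([.594,-.0547,.20],v=.1); st()
import cv2
for n in("top","side"):
    cv2.imwrite(f"pics/{n}1.png",manip.get_image(n)["color"][:,:,::-1])
a=cv2.imread("pics/top1.png")[130:300,230:450];b=cv2.imread("pics/side1.png")[120:290,220:440]
cv2.imwrite("pics/c1.png",cv2.resize(np.hstack([a,b]),None,fx=1.8,fy=1.8))
```

```text
0.05 [True, True, True]
0.07 [False, True, True]
0.09 [False, False, True]
t2.44 [ 0.594  -0.0556  0.2299] F [-0.57 -0.84 -0.34] w0.0948 g0.0
False
t3.75 [ 0.5939 -0.0547  0.1227] F [-0.41 -0.21  0.45] w0.0954 g0.0
t4.51 [ 0.5941 -0.0547  0.1231] F [0.   0.29 0.93] w0.0521 g7.9
t5.42 [ 0.5935 -0.0546  0.1991] F [-0.12 -0.12 -1.94] w0.0523 g8.0
```

View pics/c1.png

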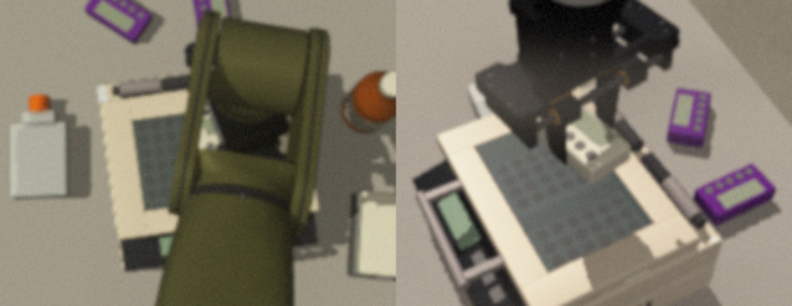

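The timer is held level between the fingers: width 52 mm, about 1.1 N of weight, side picture about (590,145). Now I set it down left of the incubator, in front of the flask.

Run:
```python
from h import *
import cv2
manip.movep([.445,.185,.19],down(0)); st()
manip.move_linear([.445,.185,.02],v=.15)
manip.pause(.2)
print(manip.move_linear([.445,.185,.002],v=.02,stop_force=2)); st()
manip.open(); st()
manip.move_linear([.445,.185,.15],v=.15)
manip.movep([.37,.12,.30],down(0)); st()
for n in("top","side"):
    cv2.imwrite(f"pics/{n}2.png",manip.get_image(n)["color"][:,:,::-1])
a=cv2.imread("pics/top2.png")[130:300,220:440];b=cv2.imread("pics/side2.png")[120:290,160:380]
cv2.imwrite("pics/c2.png",cv2.resize(np.hstack([a,b]),None,fx=1.8,fy=1.8))
```

```text
t6.62 [0.4455 0.1847 0.1901] F [ 0.68  0.54 -0.44] w0.0521 g8.0
True
t8.84 [0.4447 0.1849 0.0039] F [ 0.22 -0.11  2.81] w0.0519 g8.0
t9.72 [0.4438 0.1846 0.0033] F [0.1  1.08 0.42] w0.0952 g0.0
t11.60 [0.3698 0.12   0.2983] F [ 0.31  0.15 -0.74] w0.0948 g0.0
```

View pics/c2.png

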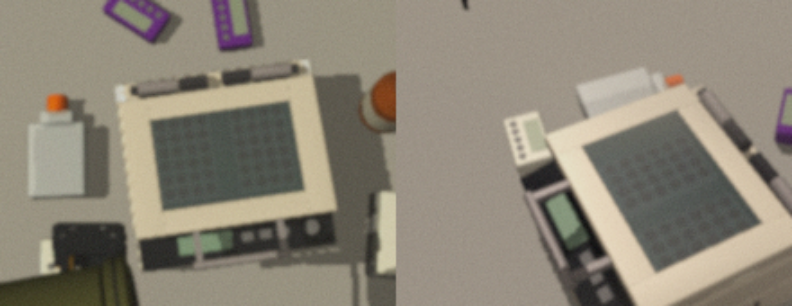

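The timer lies face up on the bench at about (525,138) in the right half. Flask, tip box and bottle are in place, and the lid is clear. Now I grasp the bar.

Run:
```python
from h import *
import cv2
a=.95
p,R=tcp(0,a,1,.085);manip.movep(p,R);st()
p,R=tcp(0,a,1,.005);print(manip.move_linear(p,v=.06,stop_force=5));st()
cv2.imwrite("pics/side3.png",manip.get_image("side")["color"][:,:,::-1])
b=cv2.imread("pics/side3.png")[140:320,160:380]
cv2.imwrite("pics/c3.png",cv2.resize(b,None,fx=3,fy=3,interpolation=cv2.INTER_CUBIC))
```

```text
t12.64 [ 0.3974 -0.0556  0.1641] F [-0.24  0.26 -0.22] w0.0950 g0.0
False
t14.12 [ 0.4435 -0.0497  0.0992] F [ 0.14  0.03 -0.24] w0.0949 g0.0
```

View pics/c3.png

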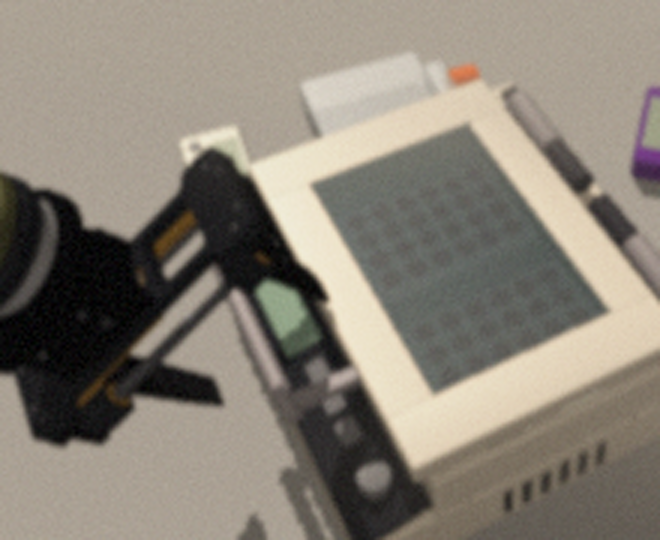

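The open fingers straddle the bar with no contact: upper finger near (310,285), lower near (215,395), bar (240,290)-(290,390). Close gently.

Run:
```python
from h import *
manip.grab(10);st();manip.pause(.3);o=st()
print("Fy",o["force"]@o["tcp_rot"][:,1],"Fz",o["force"]@o["tcp_rot"][:,2],o["ft_torque"].round(2))
```

```text
t15.44 [ 0.4437 -0.0495  0.0992] F [ 3.21  1.55 -0.41] w0.0118 g10.0
t15.74 [ 0.4437 -0.0495  0.0993] F [ 5.14  2.62 -1.46] w0.0115 g10.0
Fy 3.576340986280946 Fz 4.363087874808844 [ 0.14 -0.34  0.16]
```

Run:
```python
from h import *
manip.grab(20);a=.95
for th in(.06,.13,.25,.37):
    manip.move_linear(tcp(th,a,1,.005)[0],v=.06);o=st();u=np.cos(th)*X-np.sin(th)*Z
    print(th,"Frad %.1f Ftan %.1f"%(o["force"]@u,o["force"]@(np.sin(th)*X+np.cos(th)*Z)))
```

```text
t16.36 [ 0.4439 -0.0495  0.1137] F [ 5.76  0.47 -3.17] w0.0115 g20.0
0.06 Frad 6.0 Ftan -2.8
t16.80 [ 0.4452 -0.0493  0.1304] F [ 5.13  0.28 -2.4 ] w0.0112 g20.0
0.13 Frad 5.4 Ftan -1.7
t17.45 [ 0.4502 -0.0485  0.1604] F [-5.24 -3.34 -0.92] w0.0112 g20.0
0.25 Frad -5.2 Ftan -2.3
t18.10 [ 0.4594 -0.0473  0.1893] F [-6.43 -2.06  0.77] w0.0114 g20.0
0.37 Frad -6.5 Ftan -1.7
```

Run:
```python
from h import *
import cv2
a=.95
def go(th,v=.06):
    manip.move_linear(tcp(th,a,1,.005)[0],v=v);manip.pause(.1);o=st();u=np.cos(th)*X-np.sin(th)*Z
    f=[o["force"]@u,o["force"]@(np.sin(th)*X+np.cos(th)*Z)]
    print(th,"Frad %.1f Ftan %.1f"%tuple(f));return f
for th in(.49,.61,.73,.85):
    f=go(th)
    if abs(f[0])>20: break
cv2.imwrite("pics/side4.png",manip.get_image("side")["color"][:,:,::-1])
cv2.imwrite("pics/top4.png",manip.get_image("top")["color"][:,:,::-1])
A=cv2.imread("pics/top4.png")[130:300,220:440];b=cv2.imread("pics/side4.png")[120:290,180:400]
cv2.imwrite("pics/c4.png",cv2.resize(np.hstack([A,b]),None,fx=1.8,fy=1.8,interpolation=cv2.INTER_CUBIC))
```

```text
t18.85 [ 0.4718 -0.0456  0.2166] F [-8.38 -2.07  2.4 ] w0.0112 g20.0
0.49 Frad -8.7 Ftan -1.9
t19.60 [ 0.4876 -0.0435  0.2422] F [-8.6  -1.88  3.31] w0.0112 g20.0
0.61 Frad -9.1 Ftan -2.3
t20.35 [ 0.5062 -0.0409  0.2656] F [-7.21 -0.64  4.26] w0.0114 g20.0
0.73 Frad -8.2 Ftan -1.6
t21.10 [ 0.5273 -0.038   0.2862] F [-2.   -1.64  0.77] w0.0115 g20.0
0.85 Frad -2.0 Ftan -1.2
```

View pics/c4.png

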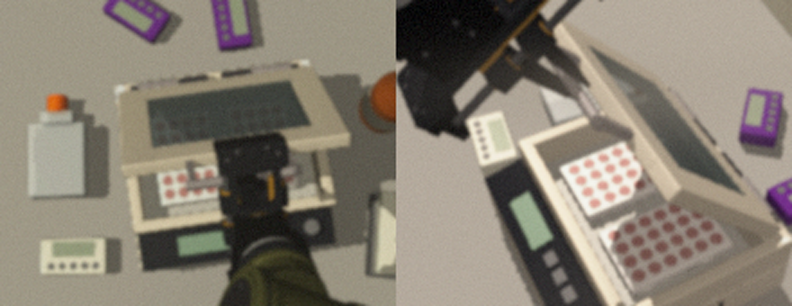

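The timer rests on the bench, and the lid is up at about 0.85 with the gripper on the bar. Bystanders are unmoved. Now past balance and back.

Run:
```python
from h import *
import cv2
a=.95
def go(th,v=.04):
    manip.move_linear(tcp(th,a,1,.005)[0],v=v);manip.pause(.3);o=st();u=np.cos(th)*X-np.sin(th)*Z
    print(th,"Frad %.1f Ftan %.1f"%(o["force"]@u,o["force"]@(np.sin(th)*X+np.cos(th)*Z)))
for th in(.95,1.07): go(th)
manip.pause(.5)
cv2.imwrite("pics/top5.png",manip.get_image("top")["color"][:,:,::-1])
for th in(.96,.84): go(th)
manip.pause(1);o=st();print(abs(o["qvel"]).max())
for n in("top","side"): cv2.imwrite(f"pics/{n}6.png",manip.get_image(n)["color"][:,:,::-1])
A=cv2.imread("pics/top5.png")[130:300,220:440];B=cv2.imread("pics/top6.png")[130:300,220:440];b=cv2.imread("pics/side6.png")[120:290,180:400]
cv2.imwrite("pics/c6.png",cv2.resize(np.hstack([A,B,b]),None,fx=1.2,fy=1.2,interpolation=cv2.INTER_CUBIC))
```

```text
t22.27 [ 0.5467 -0.0353  0.3018] F [ 0.13 -2.9  -1.1 ] w0.0113 g20.0
0.95 Frad 0.7 Ftan -0.9
t23.48 [ 0.5719 -0.0318  0.318 ] F [-0.74 -1.31 -0.44] w0.0117 g20.0
1.07 Frad -0.1 Ftan -1.0
t25.16 [ 0.5491 -0.0349  0.3038] F [-1.28 -0.13  1.45] w0.0115 g20.0
0.96 Frad -1.9 Ftan -0.2
t26.36 [ 0.5256 -0.0382  0.2843] F [ 4.27 -1.25 -4.53] w0.0113 g20.0
0.84 Frad 6.1 Ftan -0.0
t27.36 [ 0.5256 -0.0382  0.2843] F [ 4.8  -0.69 -4.84] w0.0116 g20.0
0.0010375339261178664
```

View pics/c6.png

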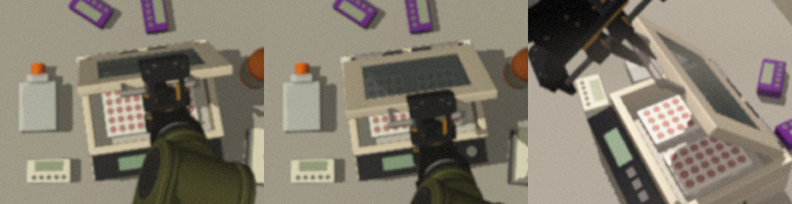

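Lid past balance (left), then eased back (middle and right) and still held, with everything else in place. I cross-check the lid angle from its front-right corner, at full-image pixel ≈ (413,187) at the high point and ≈ (414,207) now.

Run:
```python
from h import *
f,cx,cy,E=C["top"];E=np.array(E);Y=np.cross(Z,X)
for th in(.75,.80,.84,.88,.95,1.0,1.07,1.12):
    out=[]
    for n in(.009,-.009):
        p=hinge+.205*(-np.cos(th)*X+np.sin(th)*Z)+n*(np.sin(th)*X+np.cos(th)*Z)-.136*Y
        c=E[:,:3].T@(p-E[:,3]);out+=[round(cx+f*c[0]/-c[2],1),round(cy+f*c[1]/c[2],1)]
    print(th,out)
```

```text
0.75 [np.float64(413.9), np.float64(211.8), np.float64(413.7), np.float64(218.4)]
0.8 [np.float64(414.0), np.float64(207.7), np.float64(413.9), np.float64(214.7)]
0.84 [np.float64(414.0), np.float64(204.4), np.float64(414.0), np.float64(211.6)]
0.88 [np.float64(413.9), np.float64(201.0), np.float64(414.0), np.float64(208.4)]
0.95 [np.float64(413.7), np.float64(194.7), np.float64(413.9), np.float64(202.5)]
1.0 [np.float64(413.5), np.float64(190.1), np.float64(413.8), np.float64(198.1)]
1.07 [np.float64(413.0), np.float64(183.5), np.float64(413.6), np.float64(191.8)]
1.12 [np.float64(412.6), np.float64(178.7), np.float64(413.3), np.float64(187.1)]
```

The corner lies between the predicted upper and lower edge corners for 1.07 and 0.84, so both angles are confirmed. Handing in.

```bash
python3 -c "
from h import *
st();print(manip.close_job())"
```

```text
t27.46 [ 0.5256 -0.0382  0.2842] F [ 5.56 -0.52 -4.37] w0.0114 g20.0
the job is handed in; nothing more can be done
None
```

The job is handed in at 27.5 s: the timer is face up on the bench beside the incubator, and after going to about 1.07 rad the lid is held still by its bar at about 0.84 rad, roughly 6° below its balance point, with flask, tip box and bottle left in place.

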